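Slide the long joining plate off the grooved rack and into the fittings case

TASK

Two thin steel plates lie flat in the channels of the wooden rack, too snug to get fingers beside them. Slide the long plate along its channel until about a third of its length sticks out over the rack's open front edge, then pinch that overhanging end by its two sides, lift it off, lower it into the open case and let go only once it is down near the case's floor, so that it lies flat inside. Leave the short plate where it lies.

Things in the scene. Friction and masses are not known exactly. Their poses are not given: they have to be found in the camera images.
- long_plate: The part to move: flat steel plate 120 long (its x) x 40 wide (y) x 4 thick (z), 0.15 kg, four screw holes marked. Origin: centre of its underside. Lies lengthwise in one rack channel, front end 15 to 53 behind the rack's front edge. Slides easily when a finger presses its top and drags, or pushes its rear end; stays on while its middle is behind the edge.
- short_plate: The bystander in the other channel: a like steel plate but only 70 long (x) x 40 wide (y) x 4 thick (z), two screw holes. Origin at the centre of its underside.
- rack: Fixed waxed wooden block 190 (x) x 144 (y) x 60 high (z). Origin: centre of its underside, on the bench. Two channels along x, 50 wide, centred at y = +35 and -35, floor 54 above the underside, ribs 6 above that. Open at the front edge x = -95 (towards the robot), closed at the rear by a rib at x = +83. Clear space in front down to the bench.
- case: Fixed open lower half of a plastic fittings case with two latches on its front, 260 (x) x 190 (y) x 40 high (z), walls and floor 5 thick, empty. Origin: centre of its underside, on the bench; inner floor 5 above it. Stands beside the rack, on either side.
Mind the look-alikes: they are no part of the job. What is shaped like the long_plate but purple or yellow is not meant.

How it is judged:
By the outcome, as a careful person would: the job done as asked, in the order asked, and still so for the second after the job is handed in, with the robot touching nothing.
It also fails if it takes over 54 s, if anything falls off the work surface, if the arm or the gripper's body presses on something with over 40 N, if the wrist force passes 120 N, or if a joint passes its speed limit or range.

ROBOT

A 6-joint arm with a two-finger parallel gripper is mounted at the origin on the work surface. World frame = base frame: x ahead of the robot, y to its left, z up, the work surface at z = 0. Lengths are in mm, angles in rad, forces in N, time in s.
With the tool pointing down it reaches from about 275 to 750 mm from the base axis. Payload 10.2 kg.
Tool frame: the origin (TCP) lies at the very end of the fingers, on their centre line; the grasp point (between the pads) lies 19 mm behind it; x points along the fingers, y is the direction in which the jaws open and shut, and the axes are right-handed (so a half turn about x gives the same grasp; the last joint's range is limited). The gripper opens to 85 mm and grips with 20 to 120 N. Pads are 22 mm wide; open, the fingers measure 114 mm over their backs; the gripper's body (76 mm by 85 mm) begins 54 mm behind the grasp point. The pads swing forward as they close: fully open they stand 13 mm farther back than shut.
Start: joints at [-1.372, 0.313, 1.498, -0, 1.331, -0.223], TCP at [214.925, -478.997, 231.294] pointing down, gripper open.
Joint ranges: [-2.94, 2.94], [-0.97, 2.17], [0.19, 2.56], [-1.23, 4.37], [0.02, 3.11], [-2.88, 2.88]. Speed limits (rad/s): [2.39, 2.39, 3.01, 3.14, 3.14, 3.14].

INTERFACE

Orientations are given as a unit quaternion [w, x, y, z].
In Python, from rig import ctrl, viewer, finish_job gives the robot as it stands.
- The arm moves only by the tool carry_out, never from a script. Its argument "targets" is a list of rows, each an object of numbers: "x", "y", "z": the shift along the world's x, y, z in m; "ax", "ay", "az": the turn, a rotation vector about the world's x, y, z in rad; "hand": the opening, from -1 (shut) to 1 (fully open). A call has 1 to 5 rows; each row is the pose to reach, as a shift and turn from the pose commanded when the call began; what a row does not reach only later rows make up. A row lasts 1/8 s, in which the tool goes at most 62.5 mm and 10.7 degrees, less where a joint would pass 70% of its speed; a pose out of reach is approached as far as the arm can. A call with a gripper value outside its range is refused whole. The fingers move at their own pace and stop on an object; "grip_force" is the grip in N (left out, the last holds). Time passes only in rows, so rows that repeat a pose let the fingers close. It gives the time, the measured TCP pose, the force and the opening at its end, in the units of the state.
- ctrl.sense(): the state, without advancing time (a new reading comes with each control period).
- viewer.capture(name): name is "side" or "top" or "wrist"; returns the picture (384x512x3 uint8, blue, green, red); there is no depth.
- viewer.camera_info(name): a dict with "fx", "fy", "cx", "cy" (pixels), "R" (3x3) and "t" (3): a world point X has camera coordinates R X + t. Camera axes: x right, y down, z forward; pixel columns grow to the right and rows downward; lengths in mm; the calibration is good to about 2 mm. A picture is of the moment at which its call begins: read the wrist's pose just before it. camera_info takes no time and is no camera call; for the wrist camera it gives the pose at the moment of the call.
- finish_job(): hands the job in, once; it reports no verdict.
The state is a dict: "time_s": time; "joints": joint angles; "dq": joint speeds; "tau": joint torques, N m; "eef_pos": TCP position; "ee_rot": TCP orientation; "force": force on the tool from outside, world axes, zero at the start; "wrist_torque": the same for the moment, N m; "grip_width": opening from 0.0 (shut) to 1.0 (fully open).
Only numpy, scipy, OpenCV 4.12 (cv2) and the standard library are available. Lean on these libraries where they do the work, as an engineer would, in place of code of your own. Each camera call takes 0.05 s, during which the arm holds its last target. There are 200 camera calls.

## Working session

There is one attempt and no reset: what is moved stays moved. The work goes in short steps, Python scripts to look and compute and a tool call to move; the robot and the scene stay as the last step left them, time stands still between calls to the robot, and variables do not carry over. Pictures are saved under pics/ and viewed, about 8 in all and at most 12, crops included, and the job is handed in when it is done.

Besides the shell and the picture viewer there is one more tool, called after ">>>" as a command line: name --argument value ..., lists and objects as JSON in quotes. carry_out: Moves the arm, as the interface text tells. Its arguments: {"type":"object","properties":{"targets":{"type":"array"},"grip_force":{"type":"number"}},"required":["targets"]}

```bash
mkdir -p pics; cat > h.py <<'E'
import numpy as np, cv2
from rig import ctrl, viewer, finish_job
def ray(ci,u,v,z):
    R=np.array(ci["R"]);t=np.array(ci["t"]);C=-R.T@t
    d=R.T@np.array([(u-ci["cx"])/ci["fx"],(v-ci["cy"])/ci["fy"],1])
    return C+d*(z-C[2])/d[2]
def proj(ci,X):
    p=np.array(ci["R"])@np.array(X,float)+np.array(ci["t"]); return ci["fx"]*p[0]/p[2]+ci["cx"],ci["fy"]*p[1]/p[2]+ci["cy"]
def snap(n,f):
    im=viewer.capture(n);cv2.imwrite(f"pics/{f}.png",im);return im
E
python3 - <<'E'
from h import *
a=snap("top","top0");b=snap("side","side0")
for n in("top","side"):
    c=viewer.camera_info(n);print(n,c["fx"],-np.array(c["R"]).T@np.array(c["t"]),np.round(c["R"],2).tolist())
s=ctrl.sense();print(s)
cv2.imwrite("pics/both.png",np.hstack([a,b])[:, :])
E
```

```text
top 429.91369620477764 [512.15347848 -49.40786973 979.51822603] [[-0.02, -1.0, 0.02], [-0.99, 0.02, -0.1], [0.1, -0.02, -0.99]]
side 483.35214836622123 [235.36041832 582.56329862 934.02362719] [[-0.88, -0.48, -0.01], [-0.37, 0.68, -0.63], [0.31, -0.55, -0.78]]
{'time_s': 0.1, 'joints': array([-1.37239350e+00,  3.13397401e-01,  1.49832230e+00, -8.30938891e-07,
        1.33096208e+00, -2.23397817e-01]), 'dq': array([-0.00027232, -0.00177471, -0.00052183, -0.00056122,  0.00035343,
       -0.00118721]), 'tau': array([ 2.02433373e-03, -4.12898648e+01, -2.60143358e+01, -2.03914296e-04,
        3.02622546e-03,  4.89475234e-07]), 'eef_pos': array([ 214.88525128, -478.78328325,  230.80518415]), 'ee_rot': array([ 0.14764099,  0.69144371,  0.14841107, -0.69143466]), 'force': array([ 0.83942349,  0.01346007, -0.25753119]), 'wrist_torque': array([-0.02769251, -0.00243931, -0.01219279]), 'grip_width': 1.0002174765542249}
```

View pics/top0.png

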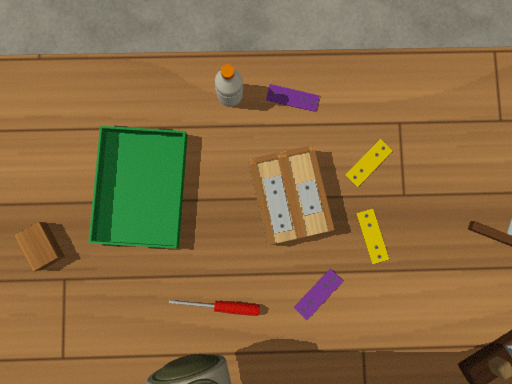

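View pics/side0.png

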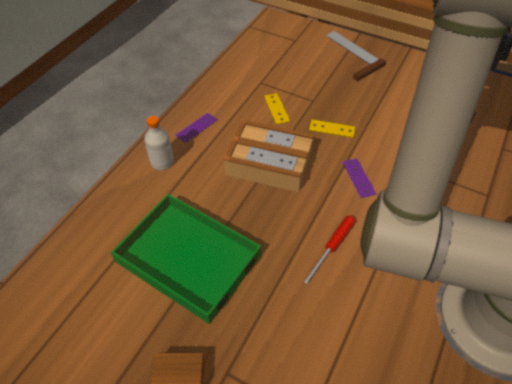

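Long plate is the grey four-hole one at top (277,205). Possible confusions: the short grey plate at (309,197), the yellow plates at (370,163) and (372,236), and the purple ones at (293,98) and (319,294). The case is on the left, centred near (139,188). I'll check with one close crop.

```bash
python3 - <<'E'
import cv2
a=cv2.imread("pics/top0.png");cv2.imwrite("pics/crop0.png",cv2.resize(a[140:250,240:340],None,fx=5.4,fy=5.4,interpolation=cv2.INTER_CUBIC))
E
```

```text
(no output)
```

View pics/crop0.png

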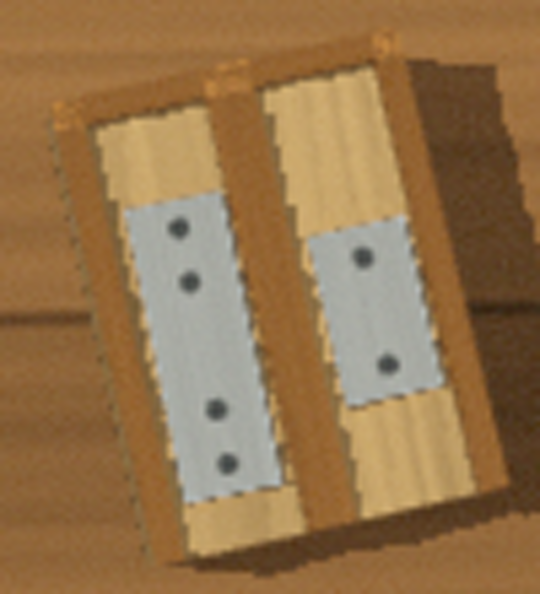

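```bash
python3 - <<'E'
from h import *
c=viewer.camera_info("top")
f=lambda p:(240+(p[0]+.5)/5.4-.5,140+(p[1]+.5)/5.4-.5)
P=np.array([ray(c,*f(p),58)[:2] for p in[(125,210),(225,192),(282,484),(185,502)]])
R=np.array([ray(c,*f(p),60)[:2] for p in[(52,110),(385,35),(510,485),(150,562)]])
H=np.array([ray(c,*f(p),58)[:2] for p in[(179,228),(190,282),(217,410),(228,464)]])
C=np.array([ray(c,*p,40)[:2] for p in[(101,127),(187,130),(179,249),(91,243)]])
for n,q in(("plate",P),("rack",R),("case",C)):
    d=(q[0]+q[1]-q[2]-q[3])/2
    print(n,q.round(1).tolist(),"c",q.mean(0).round(1),"len",np.hypot(*d).round(1),"wid",np.hypot(*((q[0]+q[3]-q[1]-q[2])/2)).round(1),"yaw",np.arctan2(d[1],d[0]).round(3))
print(H.round(1), H.mean(0))
d=H[0]-H[3];print(np.arctan2(d[1],d[0]))
q=ctrl.sense()["ee_rot"]
from scipy.spatial.transform import Rotation as Ro
print(Ro.from_quat(q,scalar_first=True).as_matrix().round(3))
E
```

```text
plate [[632.9, -95.0], [639.3, -135.3], [522.1, -154.1], [515.9, -115.5]] c [ 577.5 -125. ] len 118.7 wid 40.0 yaw 0.167
rack [[673.7, -66.7], [701.4, -201.8], [519.5, -244.3], [492.8, -100.8]] c [ 596.9 -153.4] len 185.5 wid 141.9 yaw 0.208
case [[758.4, 259.8], [747.7, 69.7], [485.7, 89.4], [503.4, 278.5]] c [623.8 174.3] len 259.2 wid 190.1 yaw -0.074
[[ 625.1 -116.4]
 [ 603.3 -120.1]
 [ 552.  -129.3]
 [ 530.5 -133. ]] [ 577.73382202 -124.68856445]
0.17361764462481788
[[-0.     0.409 -0.912]
 [ 0.001 -0.912 -0.409]
 [-1.    -0.001 -0.   ]]
```

Measured sizes agree with the given ones: plate 118.7 x 40, case 259 x 190, rack 185 x 142. The channel yaw is about 0.19 and the long plate's front is about 20 mm behind the edge. Plan: push the rear end with shut fingers for about 60 mm, then pinch. First I'll hover behind the plate.

>>> carry_out --targets '[{"x": 0.05,"y": 0.042,"z": 0,"az": -0.116,"hand": -1},{"x": 0.09,"y": 0.076,"z": 0,"az": -0.232,"hand": -1},{"x": 0.13,"y": 0.11,"z": 0,"az": -0.232,"hand": -1},{"x": 0.17,"y": 0.143,"z": 0,"az": -0.232,"hand": -1},{"x": 0.21,"y": 0.177,"z": 0,"az": -0.232,"hand": -1}]'

```text
invalid input at $.targets[0]: expected keys x, y, z, ax, ay, az, hand
```

>>> carry_out --targets '[{"x": 0.045,"y": 0.038,"z": -0.02,"hand": -1},{"x": 0.09,"y": 0.076,"z": -0.04,"hand": -1},{"x": 0.135,"y": 0.114,"z": -0.06,"hand": -1},{"x": 0.18,"y": 0.152,"z": -0.08,"hand": -1},{"x": 0.229,"y": 0.194,"z": -0.1,"hand": -1}]'

```text
invalid input at $.targets[0]: expected keys x, y, z, ax, ay, az, hand
```

>>> carry_out --targets '[{"x": 0,"hand": -1},{"x": 0,"hand": -1},{"x": 0,"hand": -1}]'

```text
invalid input at $.targets[0]: expected keys x, y, z, ax, ay, az, hand
```

```bash
python3 - <<'E'
from h import *
s=ctrl.sense();print(s["time_s"],s["eef_pos"],s["ee_rot"],s["force"],s["grip_width"])
c=viewer.camera_info("wrist");a=snap("wrist","w1");b=snap("side","s1")
e=s["eef_pos"];print("tcp",proj(c,e),proj(viewer.camera_info("side"),e))
cv2.imwrite("pics/w1s.png",np.hstack([cv2.resize(a,(400,300)),cv2.resize(b[60:240,180:420],(400,300))]))
import json;json.dump({k:np.array(v).tolist() for k,v in c.items()},open("w1.json","w"))
E
```

```text
0.1 [ 214.88525128 -478.78328325  230.80518415] [ 0.14764099  0.69144371  0.14841107 -0.69143466] [ 0.83942349  0.01346007 -0.25753119] 1.0002174765542249
tcp (np.float64(255.12342412659646), np.float64(250.680039235354)) (np.float64(482.3452231704532), np.float64(62.11450295018808))
```

View pics/w1.png

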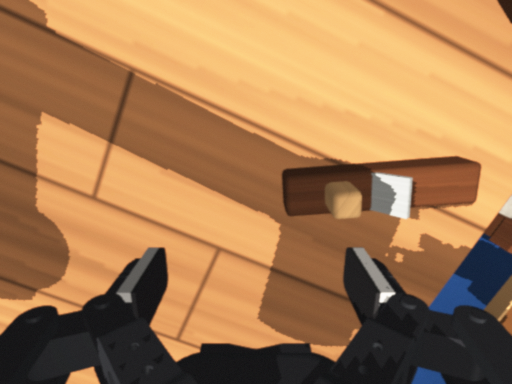

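The calls were refused because every key is required. The picture only shows the start pose, with the open fingers at (150,265) and (365,265). I'll send the moves again with all keys.

>>> carry_out --targets '[{"x": 0.05,"y": 0.042,"z": 0,"ax": 0,"ay": 0,"az": -0.116,"hand": -1},{"x": 0.09,"y": 0.076,"z": 0,"ax": 0,"ay": 0,"az": -0.232,"hand": -1},{"x": 0.13,"y": 0.11,"z": 0,"ax": 0,"ay": 0,"az": -0.232,"hand": -1},{"x": 0.17,"y": 0.143,"z": 0,"ax": 0,"ay": 0,"az": -0.232,"hand": -1},{"x": 0.21,"y": 0.177,"z": 0,"ax": 0,"ay": 0,"az": -0.232,"hand": -1}]'

```text
time_s: 0.82
eef_pos: [426.0, -300.7, 231.2]
ee_rot: [-0.067, -0.704, -0.067, 0.704]
force: [0.4, -1.2, 0.9]
grip_width: 0.007
```

>>> carry_out --targets '[{"x": 0.045,"y": 0.038,"z": -0.02,"ax": 0,"ay": 0,"az": 0,"hand": -1},{"x": 0.09,"y": 0.076,"z": -0.04,"ax": 0,"ay": 0,"az": 0,"hand": -1},{"x": 0.135,"y": 0.114,"z": -0.06,"ax": 0,"ay": 0,"az": 0,"hand": -1},{"x": 0.18,"y": 0.152,"z": -0.08,"ax": 0,"ay": 0,"az": 0,"hand": -1},{"x": 0.229,"y": 0.194,"z": -0.1,"ax": 0,"ay": 0,"az": 0,"hand": -1}]'

```text
time_s: 1.45
eef_pos: [651.4, -109.7, 131.9]
ee_rot: [-0.067, -0.704, -0.067, 0.704]
force: [0.2, -0.9, 0.2]
grip_width: 0.004
```

>>> carry_out --targets '[{"x": 0,"y": 0,"z": 0,"ax": 0,"ay": 0,"az": 0,"hand": -1},{"x": 0,"y": 0,"z": 0,"ax": 0,"ay": 0,"az": 0,"hand": -1},{"x": 0,"y": 0,"z": 0,"ax": 0,"ay": 0,"az": 0,"hand": -1}]'

```text
time_s: 1.82
eef_pos: [649.9, -112.3, 133.7]
ee_rot: [0.067, 0.704, 0.066, -0.704]
force: [-0.2, -0.0, -0.3]
grip_width: -0.001
```

```bash
python3 - <<'E'
from h import *
s=ctrl.sense();print(s["time_s"],s["eef_pos"],s["ee_rot"],s["force"],s["grip_width"])
c=viewer.camera_info("wrist");a=snap("wrist","w2")
e=s["eef_pos"];print("tcp",proj(c,e))
import json;json.dump({k:np.array(v).tolist() for k,v in c.items()},open("w2.json","w"))
E
```

```text
1.825 [ 649.85868258 -112.34091787  133.69218411] [ 0.0666599   0.70430184  0.06625208 -0.70365193] [-0.18283203 -0.04725648 -0.26324364] -0.0009274464044803841
tcp (np.float64(255.15804830107646), np.float64(250.65024129763793))
```

View pics/w2.png

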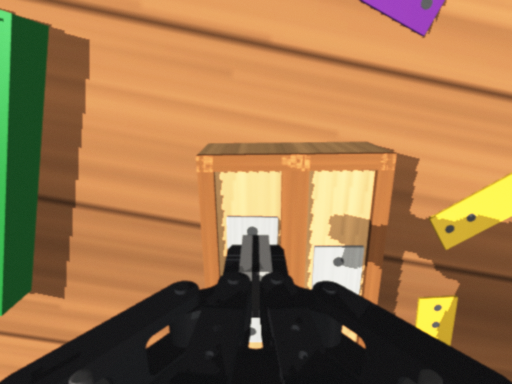

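The fingertips are at (255,250), above the left channel. The plate's rear edge is at row 217, the rear rib's inner edge at row 171, and the channel spans columns 219–282. I'll convert these to positions.

```bash
python3 - <<'E'
from h import *
import json
c=json.load(open("w2.json"))
for n,u,v,z in[("wall",250,171,60),("plate rearL",227,217,58),("plate rearR",279,217,58),("ribL",219,172,60),("ribR",282,170,60),("ribL2",219,200,60),("rackRL",198,157,60),("rackRR",393,155,60)]:
    p=ray(c,u,v,z);y=.19;print(n,p.round(1),"along %.1f lat %.1f"%(p[0]*np.cos(y)+p[1]*np.sin(y),-p[0]*np.sin(y)+p[1]*np.cos(y)))
e=ctrl.sense()["eef_pos"];print("tcp along",e[0]*np.cos(.19)+e[1]*np.sin(.19),-e[0]*np.sin(.19)+e[1]*np.cos(.19))
E
```

```text
wall [ 673.5 -104.    60. ] along 641.7 lat -229.3
plate rearL [633.8 -93.2  58. ] along 604.8 lat -211.3
plate rearR [ 641.3 -132.7   58. ] along 604.7 lat -251.4
ribL [668.5 -81.9  60. ] along 641.0 lat -206.7
ribR [ 678.6 -126.7   60. ] along 642.4 lat -252.6
ribL2 [647.1 -85.2  60. ] along 619.4 lat -205.9
rackRL [676.7 -65.4  60. ] along 652.1 lat -192.0
rackRR [ 704.3 -202.6   60. ] along 653.3 lat -331.9
tcp along 616.9809262010738 -233.04979738445775
```

>>> carry_out --targets '[{"x": 0.005,"y": 0.004,"z": -0.02,"ax": 0,"ay": 0,"az": 0,"hand": -1},{"x": 0.005,"y": 0.004,"z": -0.045,"ax": 0,"ay": 0,"az": 0,"hand": -1},{"x": 0.005,"y": 0.004,"z": -0.065,"ax": 0,"ay": 0,"az": 0,"hand": -1},{"x": 0.005,"y": 0.004,"z": -0.074,"ax": 0,"ay": 0,"az": 0,"hand": -1},{"x": 0.005,"y": 0.004,"z": -0.077,"ax": 0,"ay": 0,"az": 0,"hand": -1}]'

```text
time_s: 2.5
eef_pos: [655.1, -107.2, 55.2]
ee_rot: [-0.067, -0.704, -0.067, 0.704]
force: [-0.6, -0.8, 0.6]
grip_width: 0.003
```

>>> carry_out --targets '[{"x": 0,"y": 0,"z": -0.0005,"ax": 0,"ay": 0,"az": 0,"hand": -1},{"x": 0,"y": 0,"z": -0.001,"ax": 0,"ay": 0,"az": 0,"hand": -1}]'

```text
time_s: 2.75
eef_pos: [655.6, -107.3, 55.5]
ee_rot: [0.067, 0.704, 0.067, -0.704]
force: [0.1, 0.3, -0.6]
grip_width: 0.002
```

>>> carry_out --targets '[{"x": -0.006,"y": -0.0012,"z": 0,"ax": 0,"ay": 0,"az": 0,"hand": -1},{"x": -0.012,"y": -0.0024,"z": 0,"ax": 0,"ay": 0,"az": 0,"hand": -1},{"x": -0.018,"y": -0.0036,"z": 0,"ax": 0,"ay": 0,"az": 0,"hand": -1},{"x": -0.024,"y": -0.0047,"z": 0,"ax": 0,"ay": 0,"az": 0,"hand": -1},{"x": -0.03,"y": -0.0059,"z": 0,"ax": 0,"ay": 0,"az": 0,"hand": -1}]'

```text
time_s: 3.38
eef_pos: [624.9, -113.2, 54.9]
ee_rot: [0.067, 0.704, 0.067, -0.704]
force: [0.3, -0.3, 1.0]
grip_width: 0.001
```

>>> carry_out --targets '[{"x": -0.006,"y": -0.0012,"z": 0,"ax": 0,"ay": 0,"az": 0,"hand": -1},{"x": -0.012,"y": -0.0024,"z": 0,"ax": 0,"ay": 0,"az": 0,"hand": -1},{"x": -0.018,"y": -0.0036,"z": 0,"ax": 0,"ay": 0,"az": 0,"hand": -1},{"x": -0.024,"y": -0.0047,"z": 0,"ax": 0,"ay": 0,"az": 0,"hand": -1},{"x": -0.03,"y": -0.0059,"z": 0,"ax": 0,"ay": 0,"az": 0,"hand": -1}]'

```text
time_s: 4.0
eef_pos: [594.8, -119.0, 54.8]
ee_rot: [-0.067, -0.704, -0.067, 0.704]
force: [-0.2, 0.2, 0.8]
grip_width: -0.002
```

```bash
python3 - <<'E'
from h import *
s=ctrl.sense();print(s["eef_pos"],s["force"])
a=snap("side","s2")
cv2.imwrite("pics/s2c.png",cv2.resize(a[90:210,200:360],None,fx=4,fy=4,interpolation=cv2.INTER_CUBIC))
E
```

```text
[ 594.82739162 -119.01420789   54.78491177] [-0.24063673  0.20184384  0.84246984]
```

View pics/s2c.png

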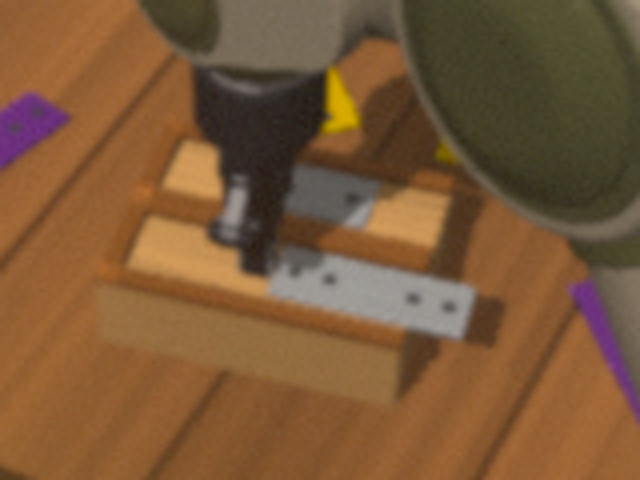

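The plate is sliding straight, with its front corners at crop (475,288) and (465,340) and already overhanging. I'll compute how much.

```bash
python3 - <<'E'
from h import *
c=viewer.camera_info("side")
for x,y in[(475,288),(465,340),(272,270),(268,297)]:
    p=ray(c,200+x/4-.4,90+y/4-.4,58);print(p.round(1),p[0]*np.cos(.19)+p[1]*np.sin(.19))
E
```

```text
[ 472.3 -164.1   58. ] 432.78775721982566
[ 461.  -123.9   58. ] 429.2840556455436
[ 586.6 -119.2   58. ] 553.5150255422934
[578.6 -98.8  58. ] 549.5705335411429
```

Overhang is about 32 mm, so I'll push 8 mm more, back off and lift.

>>> carry_out --targets '[{"x": -0.004,"y": -0.0008,"z": 0,"ax": 0,"ay": 0,"az": 0,"hand": -1},{"x": -0.008,"y": -0.0016,"z": 0,"ax": 0,"ay": 0,"az": 0,"hand": -1},{"x": -0.008,"y": -0.0016,"z": 0,"ax": 0,"ay": 0,"az": 0,"hand": -1},{"x": -0.002,"y": -0.0004,"z": 0.002,"ax": 0,"ay": 0,"az": 0,"hand": -1},{"x": 0.002,"y": 0.0004,"z": 0.03,"ax": 0,"ay": 0,"az": 0,"hand": -1}]'

```text
time_s: 4.68
eef_pos: [596.9, -118.1, 83.6]
ee_rot: [-0.066, -0.703, -0.068, 0.705]
force: [0.2, -0.3, 0.2]
grip_width: 0.003
```

>>> carry_out --targets '[{"x": 0,"y": 0,"z": 0.05,"ax": 0,"ay": 0,"az": 0,"hand": -1},{"x": -0.04,"y": -0.01,"z": 0.075,"ax": 0,"ay": 0,"az": 0,"hand": 0.5},{"x": -0.09,"y": -0.02,"z": 0.075,"ax": 0,"ay": 0,"az": 0,"hand": 0.5},{"x": -0.14,"y": -0.028,"z": 0.075,"ax": 0,"ay": 0,"az": 0,"hand": 0.5},{"x": -0.14,"y": -0.028,"z": 0.075,"ax": 0,"ay": 0,"az": 0,"hand": 0.5}]'

```text
time_s: 5.3
eef_pos: [455.5, -146.6, 160.1]
ee_rot: [-0.066, -0.704, -0.066, 0.704]
force: [0.4, -0.5, -0.5]
grip_width: 0.75
```

```bash
python3 - <<'E'
from h import *
import json
s=ctrl.sense();print(s["eef_pos"],s["grip_width"],s["force"])
c=viewer.camera_info("wrist");a=snap("wrist","w3")
json.dump({k:np.array(v).tolist() for k,v in c.items()},open("w3.json","w"))
E
```

```text
[ 455.45101191 -146.62708417  160.14150764] 0.7497421286759174 [ 0.35192058 -0.50763882 -0.53419775]
```

View pics/w3.png

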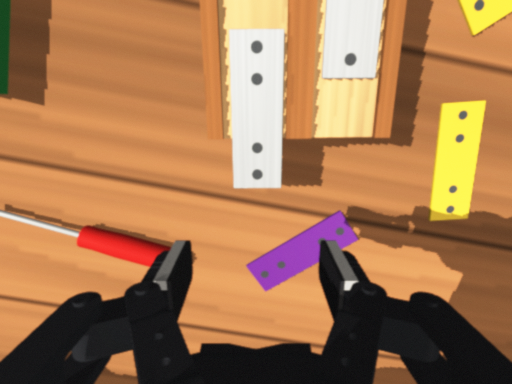

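The plate's front corners are at (234,188) and (282,187), its rear corners at (229,30) and (284,28), and the rack's front edge is at row 138. The plate is straight.

```bash
python3 - <<'E'
from h import *
import json
c=json.load(open("w3.json"))
P=[]
for n,u,v,z in[("FL",234,188,58),("FR",282,187,58),("RL",229,30,58),("RR",284,28,58),("rackF",215,138,60),("rackF2",300,138,60)]:
    p=ray(c,u,v,z);P.append(p);y=.195;print(n,p.round(1),"along %.1f lat %.1f"%(p[0]*np.cos(y)+p[1]*np.sin(y),-p[0]*np.sin(y)+p[1]*np.cos(y)))
P=np.array(P);d=P[2]+P[3]-P[0]-P[1];print("yaw",np.arctan2(d[1],d[0]),P[:4].mean(0))
f=(P[0]+P[1])/2;t=f+d/np.linalg.norm(d)*18;s=ctrl.sense()["eef_pos"];print("pinch point",t,"delta",t-s)
E
```

```text
FL [ 455.1 -128.5   58. ] along 421.5 lat -214.2
FR [ 463.5 -167.8   58. ] along 422.2 lat -254.5
RL [ 571.8 -105.1   58. ] along 540.6 lat -213.9
RR [ 580.5 -143.8   58. ] along 541.6 lat -253.6
rackF [ 493.7 -106.8   60. ] along 463.6 lat -200.5
rackF2 [ 506.3 -172.9   60. ] along 463.2 lat -267.7
yaw 0.199895309762567 [ 517.70566397 -136.31169853   58.        ]
pinch point [ 476.9001752  -144.57893323   58.        ] delta [  19.77896621    2.27376172 -102.4530177 ]
```

Overhang is 41.5 mm, about a third. Going down at the pinch point, straddling the end, then closing.

>>> carry_out --targets '[{"x": 0.02,"y": 0.002,"z": -0.03,"ax": 0,"ay": 0,"az": 0.01,"hand": 0.5},{"x": 0.02,"y": 0.002,"z": -0.07,"ax": 0,"ay": 0,"az": 0.01,"hand": 0.5},{"x": 0.02,"y": 0.002,"z": -0.1,"ax": 0,"ay": 0,"az": 0.01,"hand": 0.5},{"x": 0.02,"y": 0.002,"z": -0.111,"ax": 0,"ay": 0,"az": 0.01,"hand": 0.5},{"x": 0.02,"y": 0.002,"z": -0.111,"ax": 0,"ay": 0,"az": 0.01,"hand": 0.5}]'

```text
time_s: 5.98
eef_pos: [477.9, -144.5, 48.9]
ee_rot: [0.071, 0.704, 0.071, -0.704]
force: [0.6, -0.8, 0.4]
grip_width: 0.753
```

>>> carry_out --targets '[{"x": 0,"y": 0,"z": 0,"ax": 0,"ay": 0,"az": 0,"hand": -1},{"x": 0,"y": 0,"z": 0,"ax": 0,"ay": 0,"az": 0,"hand": -1},{"x": 0,"y": 0,"z": 0,"ax": 0,"ay": 0,"az": 0,"hand": -1},{"x": 0,"y": 0,"z": 0,"ax": 0,"ay": 0,"az": 0,"hand": -1},{"x": 0,"y": 0,"z": 0,"ax": 0,"ay": 0,"az": 0,"hand": -1}]' --grip_force 80

```text
time_s: 6.6
eef_pos: [478.0, -144.9, 50.1]
ee_rot: [0.071, 0.704, 0.07, -0.703]
force: [-0.9, 0.8, 6.7]
grip_width: 0.431
```

>>> carry_out --targets '[{"x": 0,"y": 0,"z": 0.005,"ax": 0,"ay": 0,"az": 0,"hand": -1},{"x": 0,"y": 0,"z": 0.015,"ax": 0,"ay": 0,"az": 0,"hand": -1},{"x": 0,"y": 0,"z": 0.03,"ax": 0,"ay": 0,"az": 0,"hand": -1},{"x": 0,"y": 0,"z": 0.04,"ax": 0,"ay": 0,"az": 0,"hand": -1}]'

```text
time_s: 7.1
eef_pos: [477.5, -144.7, 90.2]
ee_rot: [0.071, 0.704, 0.07, -0.703]
force: [0.6, 0.3, -1.2]
grip_width: 0.427
```

```bash
python3 - <<'E'
from h import *
s=ctrl.sense();print(s["eef_pos"],s["grip_width"],s["force"],s["wrist_torque"])
a=snap("side","s3");b=snap("wrist","w4")
cv2.imwrite("pics/c3.png",np.hstack([cv2.resize(a[70:220,200:400],(400,300)),cv2.resize(b,(400,300))]))
E
```

```text
[ 477.54248277 -144.72218459   90.16777112] 0.4267858231101415 [ 0.61456311  0.31332671 -1.1601174 ] [-0.00219778  0.11813243  0.00381707]
```

View pics/c3.png

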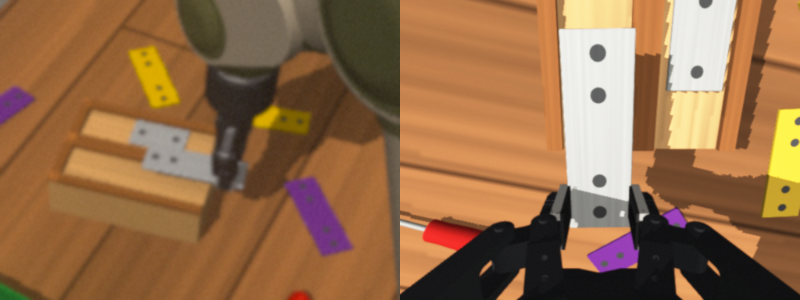

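The plate is held (36 mm reading, wrist load about 1.2 N) and level. I'll carry it to the case centre and align it to the case.

>>> carry_out --targets '[{"x": 0,"y": 0.0,"z": 0.03,"ax": 0,"ay": 0,"az": 0,"hand": -1},{"x": 0.005,"y": 0.015,"z": 0.055,"ax": 0,"ay": 0,"az": -0.03,"hand": -1},{"x": 0.015,"y": 0.05,"z": 0.06,"ax": 0,"ay": 0,"az": -0.07,"hand": -1},{"x": 0.03,"y": 0.09,"z": 0.06,"ax": 0,"ay": 0,"az": -0.11,"hand": -1},{"x": 0.045,"y": 0.13,"z": 0.06,"ax": 0,"ay": 0,"az": -0.15,"hand": -1}]'

```text
time_s: 7.82
eef_pos: [522.4, -13.3, 148.7]
ee_rot: [-0.017, -0.707, -0.017, 0.707]
force: [1.1, -0.6, -2.0]
grip_width: 0.429
```

>>> carry_out --targets '[{"x": 0.015,"y": 0.04,"z": 0,"ax": 0,"ay": 0,"az": -0.04,"hand": -1},{"x": 0.03,"y": 0.085,"z": 0,"ax": 0,"ay": 0,"az": -0.08,"hand": -1},{"x": 0.045,"y": 0.13,"z": 0,"ax": 0,"ay": 0,"az": -0.12,"hand": -1},{"x": 0.055,"y": 0.17,"z": 0,"ax": 0,"ay": 0,"az": -0.12,"hand": -1},{"x": 0.06,"y": 0.192,"z": 0,"ax": 0,"ay": 0,"az": -0.12,"hand": -1}]'

```text
time_s: 8.45
eef_pos: [582.1, 179.4, 148.1]
ee_rot: [0.024, -0.706, 0.024, 0.707]
force: [0.3, 0.1, -1.5]
grip_width: 0.436
```

>>> carry_out --targets '[{"x": 0,"y": 0,"z": -0.03,"ax": 0,"ay": 0,"az": 0,"hand": -1},{"x": 0,"y": 0,"z": -0.06,"ax": 0,"ay": 0,"az": 0,"hand": -1},{"x": 0,"y": 0,"z": -0.08,"ax": 0,"ay": 0,"az": 0,"hand": -1},{"x": 0,"y": 0,"z": -0.09,"ax": 0,"ay": 0,"az": 0,"hand": -1}]'

```text
time_s: 8.95
eef_pos: [581.6, 177.4, 57.4]
ee_rot: [0.025, -0.706, 0.025, 0.707]
force: [-0.3, -0.4, -1.6]
grip_width: 0.43
```

```bash
python3 - <<'E'
from h import *
s=ctrl.sense();print(s["eef_pos"],s["grip_width"],s["force"],s["wrist_torque"])
a=snap("side","s4");b=snap("wrist","w5")
cv2.imwrite("pics/c4.png",np.hstack([cv2.resize(a[150:345,90:350],(400,300)),cv2.resize(b,(400,300))]))
E
```

```text
[581.61988957 177.39518704  57.3741125 ] 0.42975673988084484 [-0.25160524 -0.43206618 -1.58695633] [ 0.00444764  0.0581048  -0.04804609]
```

View pics/c4.png

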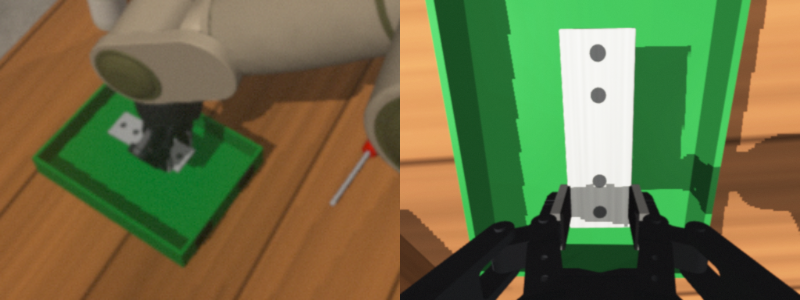

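The plate is centred in the case and still level. I'll lower it to the floor gently.

>>> carry_out --targets '[{"x": 0,"y": 0,"z": -0.02,"ax": 0,"ay": 0,"az": 0,"hand": -1},{"x": 0,"y": 0,"z": -0.035,"ax": 0,"ay": 0,"az": 0,"hand": -1},{"x": 0,"y": 0,"z": -0.044,"ax": 0,"ay": 0,"az": 0,"hand": -1},{"x": 0,"y": 0,"z": -0.047,"ax": 0,"ay": 0,"az": 0,"hand": -1},{"x": 0,"y": 0,"z": -0.048,"ax": 0,"ay": 0,"az": 0,"hand": -1}]'

```text
time_s: 9.68
eef_pos: [582.5, 177.5, 11.1]
ee_rot: [-0.025, 0.707, -0.025, -0.706]
force: [-0.6, -1.1, -1.8]
grip_width: 0.43
```

>>> carry_out --targets '[{"x": 0,"y": 0,"z": -0.001,"ax": 0,"ay": 0,"az": 0,"hand": -1},{"x": 0,"y": 0,"z": -0.002,"ax": 0,"ay": 0,"az": 0,"hand": -1}]'

```text
time_s: 9.93
eef_pos: [582.4, 177.5, 9.1]
ee_rot: [-0.025, 0.707, -0.025, -0.706]
force: [0.2, -0.1, -2.5]
grip_width: 0.428
```

>>> carry_out --targets '[{"x": 0,"y": 0,"z": -0.001,"ax": 0,"ay": 0,"az": 0,"hand": -1},{"x": 0,"y": 0,"z": -0.002,"ax": 0,"ay": 0,"az": 0,"hand": -1}]'

```text
time_s: 10.18
eef_pos: [582.3, 177.5, 6.8]
ee_rot: [-0.025, 0.707, -0.025, -0.707]
force: [-0.8, -0.3, -1.7]
grip_width: 0.429
```

>>> carry_out --targets '[{"x": 0,"y": 0,"z": -0.0005,"ax": 0,"ay": 0,"az": 0,"hand": -1},{"x": 0,"y": 0,"z": -0.001,"ax": 0,"ay": 0,"az": 0,"hand": -1}]'

```text
time_s: 10.42
eef_pos: [582.3, 177.5, 5.8]
ee_rot: [-0.025, 0.707, -0.025, -0.707]
force: [-0.9, -1.4, -1.1]
grip_width: 0.431
```

>>> carry_out --targets '[{"x": 0,"y": 0,"z": 0,"ax": 0,"ay": 0,"az": 0,"hand": 0.3},{"x": 0,"y": 0,"z": 0,"ax": 0,"ay": 0,"az": 0,"hand": 0.3},{"x": 0,"y": 0,"z": 0,"ax": 0,"ay": 0,"az": 0,"hand": 0.3},{"x": 0,"y": 0,"z": 0,"ax": 0,"ay": 0,"az": 0,"hand": 0.3}]'

```text
time_s: 10.92
eef_pos: [582.3, 177.4, 5.9]
ee_rot: [-0.025, 0.707, -0.025, -0.707]
force: [0.3, -0.2, 1.2]
grip_width: 0.65
```

>>> carry_out --targets '[{"x": 0,"y": 0,"z": 0.01,"ax": 0,"ay": 0,"az": 0,"hand": 0.3},{"x": 0,"y": 0,"z": 0.04,"ax": 0,"ay": 0,"az": 0,"hand": 0.3},{"x": 0,"y": 0,"z": 0.09,"ax": 0,"ay": 0,"az": 0,"hand": 0.3},{"x": -0.02,"y": 0,"z": 0.14,"ax": 0,"ay": 0,"az": 0,"hand": 0.3},{"x": -0.06,"y": 0,"z": 0.18,"ax": 0,"ay": 0,"az": 0,"hand": 0.3}]'

```text
time_s: 11.55
eef_pos: [522.3, 177.3, 188.4]
ee_rot: [-0.025, 0.708, -0.025, -0.706]
force: [0.4, 0.6, 0.2]
grip_width: 0.645
```

```bash
python3 - <<'E'
from h import *
s=ctrl.sense();print(s["eef_pos"],s["grip_width"],s["force"])
a=snap("top","t6");b=snap("wrist","w6")
cv2.imwrite("pics/c6.png",np.hstack([cv2.resize(a,(400,300)),cv2.resize(b,(400,300))]))
E
```

```text
[522.2908113  177.29062042 188.42177648] 0.6452380644933882 [0.41645588 0.55855268 0.1834729 ]
```

View pics/c6.png

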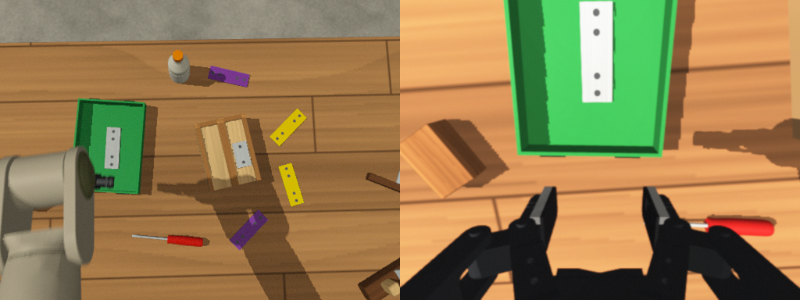

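The four-hole plate lies flat in the middle of the case, around (113,147) in the left half. The short plate is still in its channel at (240,153), and the robot is clear of everything. Handing in.

```bash
python3 -c "
from h import *
a=cv2.imread('pics/top0.png')[175:222,296:326].astype(int);b=cv2.imread('pics/t6.png')[175:222,296:326].astype(int)
print('short-plate region mean diff',abs(a-b).mean())
print(finish_job())"
```

```text
short-plate region mean diff 6.386997635933806
the job is handed in; nothing more can be done
None
```

The long plate is in the case and the job is handed in, at about 11.6 s on the robot's clock.

- **Slide:** I pushed the plate's rear end along its channel with shut fingers until about 41 mm stuck out over the front edge.
- **Lift and place:** I pinched the overhanging end by its two sides at 80 N, lifted it and carried it to the middle of the case. I let go with the plate about 6 mm above the case floor, going by the arm's reading. The fingers leave no room to lower it fully, so it dropped that last bit.

**Last checks:**
- The final top and wrist pictures show the four-hole plate flat and central in the case.
- The short plate is still in its channel. Its image region changed slightly (mean 6.4 grey levels). I think the arm's shadow causes that, but I did not measure the plate's position again.
- The wrist reads about 0.7 N, which is noise level, so the robot is touching nothing.
- The largest force in the move reports was about 7 N. They give only the end of each move, so brief peaks in between would not show.

My first three move calls were refused for missing keys. They moved nothing, and I sent them again with all keys.

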